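Clip the funnel holder onto the filtration rack

ROBOT

A 6-joint arm with a two-finger parallel gripper is mounted at the origin on the work surface. World frame = base frame: x ahead of the robot, y to its left, z up, the work surface at z = 0. Lengths are in m, angles in rad, forces in N, time in s.
With the tool pointing down it reaches from about 0.275 to 0.825 m from the base axis. Payload 5.2 kg.
Tool frame: the origin (TCP) lies midway between the tips of the shut fingers; the grasp point (between the pads) lies 19 mm behind it; z points along the fingers, y is the line along which they close (so a half turn about z gives the same grasp; the last joint's range is limited). The gripper opens to 93 mm and grips with 3 to 60 N. Pads are 15 mm wide; open, the fingers measure 128 mm over their backs; the gripper's body (75 mm by 188 mm) begins 65 mm behind the grasp point.
Start: joints at [1.018, 0.259, 1.535, -0, 1.348, -0.203], TCP at [0.188, 0.517, 0.219] pointing down, gripper open.
Joint ranges: [-3.14, 3.14], [-0.91, 2.08], [0.19, 2.58], [-1.22, 4.36], [0.22, 2.71], [-3.12, 3.12]. Speed limits (rad/s): [2.57, 2.57, 3.14, 3.14, 3.14, 3.14].

INTERFACE

Orientations are given as [roll, pitch, yaw] about the fixed x, y, z axes, in that order (R = Rz(yaw) Ry(pitch) Rx(roll)).
In Python, from cell import r, eyes, nets gives the robot as it stands.
- The arm moves only by the tool jog_arm, never from a script. Its argument "series" is text: rows parted by semicolons, each of 7 numbers parted by spaces: the shift along the tool's x, y, z in m, then the turn, a rotation vector about the tool's x, y, z in rad, then the finger opening in m, from 0 to 0.093. In form: tx ty tz wx wy wz gripper; .... A call has 1 to 8 rows; each row is the pose to reach, as a shift and turn from the pose commanded when the call began, along the tool's axes at that moment; what a row does not reach only later rows make up. A row lasts 1/10 s, in which the tool goes at most 50 mm and 8.59 degrees, less where a joint would pass 70% of its speed; a pose out of reach is approached as far as the arm can. A call with a gripper value outside its range is refused whole. The fingers move at their own pace and stop on an object; "grip_force" is the grip in N (left out, the last holds). Time passes only in rows, so rows that repeat a pose let the fingers close. It gives the time, the measured TCP pose, the force, the opening and the grip force at its end, in the units of the state.
- r.observe(): the state, without advancing time (a new reading comes with each control period).
- eyes.camera(name): name is "scene" or "top"; returns a dict with "image" (400x640x3 uint8, blue, green, red), "z_map" (400x640 float32, m along the optical axis (not along the pixel's ray), 0 where there is no reading), "mtx" (3x3 intrinsics, pixels), "cam_to_world" (4x4, takes a point from camera to world coordinates). Camera axes: x right, y down, z forward; pixel columns grow to the right and rows downward; lengths in m; the calibration is good to about 2 mm. A picture is of the moment at which its call begins.
- r.hand_in(): hands the job in; it is judged then, once.
Trained networks look in the newest picture that a camera, given by its name, has taken for a name from the list of things; names that differ only in an ending like _2 or _b are one class to them, and where a whole thing is asked for, a point or a joint stands for the part that bears it (a point fixed in the world has none). Each returns a list of dicts, best first, with "p" (0 to 1); they miss things now and then, are a little off and sometimes report something else, mostly with a low value. They report only what shows in the picture. A call takes as long as a camera call. They do not tell look-alikes from the thing itself.
- nets.masks_of(camera, label): "mask" (400x640 bool, what is visible of it) and "uv" ([column, row] in pixels, amid what is visible of it).
The state is a dict: "time_s": time; "q": joint angles; "qd": joint speeds; "tau": joint torques, N m; "tcp_pos": TCP position; "orientation": TCP orientation; "contact_force": force on the tool from outside, world axes, zero at the start; "torque": the same for the moment, N m; "opening": opening from 0.0 (shut) to 1.0 (fully open); "finger_force": force on a finger pad.
Only numpy, scipy, OpenCV 4.12 (cv2) and the standard library are available. Lean on these libraries where they do the work, as an engineer would, in place of code of your own. Each camera call takes 0.05 s, during which the arm holds its last target. There are 200 camera calls.

TASK

Clip the blue funnel holder onto the square bar of the white filtration rack: lower its open underside over the bar at the thin waist with the ring towards the robot, then slide it gently along the bar to the black catch block, until the sprung brass pin has snapped into the notch in its back, and let go of it there. The plastic is brittle, so never press it hard against the rack or the stop, and leave the other things on the bench undisturbed.

Things in the scene. Friction and masses are not known exactly. Their poses are not given: they have to be found in the camera images.
- holder: Loose blue plastic clip, about 160 g, standing on its lips: a C-shaped channel open underneath, 48 mm long (y). Origin: underside, midway between the lips; x across, y along the channel, z up. Lips 4 mm thick, gap 10 mm wide (x -5 to 5). Inside 18 mm wide, z 4 to 20.5 mm; roof z 20.5 to 27. Its back (+x) reaches x = 20.5, has sloping ends and, at y = 0, an upright notch 3 mm deep
- tab (a point): Middle of the blue holder's grip tab, which stands on its roof: 14 mm (holder x) by 20 mm (holder y), z 27 to 65 mm above the holder's underside; this point at x = y = 0, z = 46 mm
- ring (a point): Centre of the blue holder's steel wire ring (56 mm outside, z 0.5 to 6.5 mm), in front of the channel at holder x = -55, z = 3 mm
- rack: White filtration rack, fixed. Origin: bench level, under the middle of the bar; y along the bar, x across it (+x away from the robot), z up. Base plate 350 mm (y), x -90 to 55 mm, 12 mm thick. Steel bar 14 mm square, axis at z = 150 mm (top 157), between posts 18 mm square at y = -165 and 165 mm (top 157). A holder resting on the bar has its origin at z = 136.5 mm
- waist (a point): Top of the bar at the middle of its thin waist (rack x = 0, y = -80, z = 157 mm). The waist is 7 mm wide (x) with a rounded top and runs from rack y = -111 to -49 mm; only there do the holder's lips pass over the bar
- bar_mid (a point): Bar axis at the rack's middle (z = 150 mm). Towards rack +y a black catch block, 18 mm long, top 162 mm, is clamped on the bar. Its rigid stop face, turned to -y, lies anywhere from rack y = 75 to 135 mm: this place is not measured. Behind the bar it carries the pin's housing (x 32 to 56 mm, top 159 mm). A fully home holder touches the stop face, its origin 24 mm before it
- pin (a joint): How far the sprung brass pin is pushed back (m). It points in rack -x at the bar's back, 24 mm before the stop face, z = 148.5 mm, tip 10 mm round. 0 when untouched, 0.006 to 0.010 while a holder's sloping end passes (roughly 3 to 10 N along the bar), about 0.003 when it sits in the notch of a released holder
- spare: Grey holder of the same size and shape, but with a closed underside; not wanted, leave it. Origin and axes as the blue one's
- flask: Conical glass flask, 62 mm wide, 95 mm tall, standing on the rack's base before the bar. Origin: centre of its underside
- beaker: Glass beaker, 68 mm wide, 90 mm tall. Origin: centre of its underside
- amber: Amber bottle, 68 mm wide, 150 mm tall. Origin: centre of its underside
- reagent: White bottle with a red cap, 60 mm wide, 140 mm tall. Origin: centre of its underside
Things that resemble listed ones, but are neither listed nor needed, are in the scene too. Several things have the shape of the holder; the one meant has the colours described above.

How it is judged:
By the outcome, as a careful person would: the job done as asked, in the order asked, and still so for the second after the job is handed in, with the robot touching nothing.
It also fails if it takes over 64 s, if anything falls off the work surface, if the arm or the gripper's body presses on something with over 40 N, if the wrist force passes 120 N, or if a joint passes its speed limit or range.

## Working session

There is one attempt and no reset: what is moved stays moved. The work goes in short steps, Python scripts to look and compute and a tool call to move; the robot and the scene stay as the last step left them, time stands still between calls to the robot, and variables do not carry over. Pictures are saved under pics/ and viewed, at most 10 in all, crops included, and the job is handed in when it is done.

Besides the shell and the picture viewer there is one more tool, called after "Request:" as name(argument=value, ...), one argument or row to a line, values as JSON. jog_arm: Moves the arm, as the interface text tells. Its arguments: {"type":"object","properties":{"series":{"type":"string"},"grip_force":{"type":"number"}},"required":["series"]}

```bash
ls; mkdir -p pics; cat > h.py <<'E'
import numpy as np, cv2
from cell import r, eyes, nets
def cam(n): return eyes.camera(n)
def cloud(c):
    z=c["z_map"]; v,u=np.mgrid[0:400,0:640]; K=c["mtx"]
    p=np.stack([(u-K[0,2])*z/K[0,0],(v-K[1,2])*z/K[1,1],z],-1)
    P=p@c["cam_to_world"][:3,:3].T+c["cam_to_world"][:3,3]
    P[z<=0]=np.nan
    return P
def proj(c,P):
    T=np.linalg.inv(c["cam_to_world"]); q=np.asarray(P)@T[:3,:3].T+T[:3,3]; q=q@c["mtx"].T
    return q[...,:2]/q[...,2:]
E
cat > a.py <<'E'
from h import *
for n in ("scene","top"):
    c=cam(n); cv2.imwrite(f"pics/{n}0.png",c["image"]); P=cloud(c)
    print(n,np.round(c["cam_to_world"],3).tolist(),c["mtx"][0,0])
    for l in ["holder","spare","rack","flask","beaker","amber","reagent","pin"]:
        for d in nets.masks_of(n,l)[:4]:
            m=d["mask"]; print(l,round(d["p"],2),np.round(d["uv"]),m.sum(),np.round(np.nanmedian(P[m],0),3),c["image"][m].mean(0).round())
print(r.observe())
E
python3 a.py
```

```text
pics
scene [[0.771, 0.407, -0.491, 1.231], [0.637, -0.482, 0.601, -0.87], [0.008, -0.776, -0.631, 1.038], [0.0, 0.0, 0.0, 1.0]] 517.1979890822821
holder 0.97 [246. 255.] 373 [ 0.426 -0.209  0.025] [101.  56.  35.]
holder 0.68 [264. 287.] 502 [ 0.533 -0.269  0.022] [ 95.  77. 133.]
spare 0.34 [259. 331.] 1395 [ 0.674 -0.398  0.091] [51. 69. 87.]
rack 0.8 [356. 246.] 5745 [0.648 0.006 0.013] [137. 141. 139.]
flask 0.93 [376. 225.] 378 [0.628 0.113 0.042] [143. 141. 134.]
flask 0.54 [246. 255.] 300 [ 0.427 -0.21   0.026] [101.  47.  23.]
beaker 0.95 [219. 307.] 1025 [ 0.542 -0.397  0.061] [116. 112. 106.]
amber 0.74 [257. 334.] 1323 [ 0.674 -0.398  0.092] [50. 69. 87.]
reagent 0.57 [418. 184.] 662 [0.649 0.331 0.072] [ 95. 100. 101.]
pin 0.61 [392. 218.] 39 [0.725 0.051 0.151] [ 46.  62. 113.]
top [[0.012, -0.991, 0.132, 0.367], [-1.0, -0.012, 0.001, -0.011], [0.001, -0.132, -0.991, 1.159], [0.0, 0.0, 0.0, 1.0]] 386.0428842634683
holder 0.63 [399. 196.] 330 [ 0.528 -0.26   0.025] [118.  93. 169.]
spare 0.75 [237. 230.] 298 [0.43  0.217 0.026] [104. 102. 105.]
rack 0.97 [304. 163.] 5591 
[... 678 characters left out ...]
 127.]
{'time_s': 0.9, 'q': array([ 1.01820523e+00,  2.58586170e-01,  1.53502374e+00, -2.19215850e-05,
        1.34798418e+00, -2.02813341e-01]), 'qd': array([ 4.57407106e-04,  2.29398763e-04,  8.46128319e-04,  2.71842713e-04,
       -7.26198107e-05, -3.03485173e-04]), 'tau': array([-1.14285755e-03, -4.37185049e+01, -2.84309900e+01,  7.21019483e-02,
        3.09892371e-02,  5.69980074e-06]), 'tcp_pos': array([0.18846949, 0.5166967 , 0.21865064]), 'orientation': array([-3.14158694e+00,  2.06528243e-05,  2.79181974e+00]), 'contact_force': array([-0.6370486 , -0.46601734, -1.06182281]), 'torque': array([ 0.03421422,  0.00295231, -0.03692804]), 'finger_force': 0.0, 'opening': 1.0010247745963283}
```

```bash
python3 - <<'E'
import cv2
a=cv2.imread("pics/scene0.png")[140:365,190:490]; b=cv2.imread("pics/top0.png")[90:280,160:490]
cv2.imwrite("pics/s1.png",cv2.resize(a,(798,598),interpolation=cv2.INTER_CUBIC)); cv2.imwrite("pics/t1.png",cv2.resize(b,(800,460),interpolation=cv2.INTER_CUBIC))
E
```

```text
(no output)
```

View pics/s1.png

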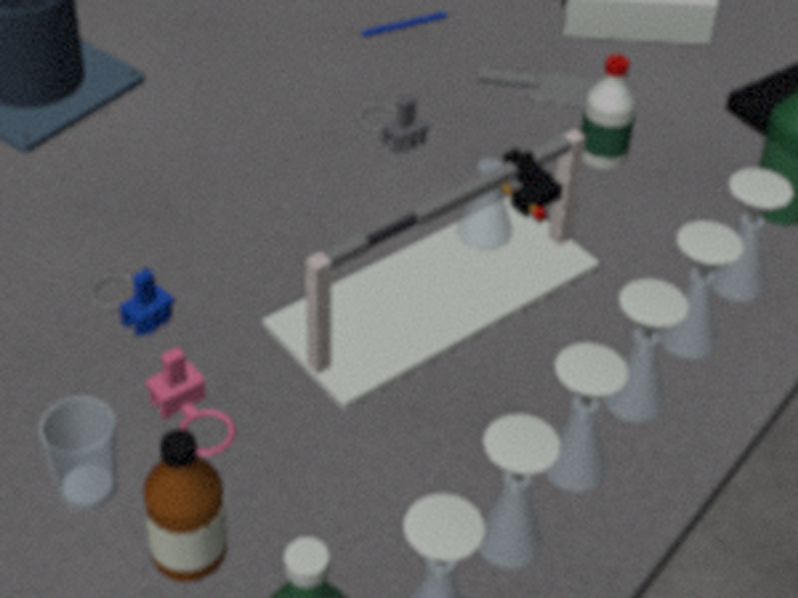

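View pics/t1.png

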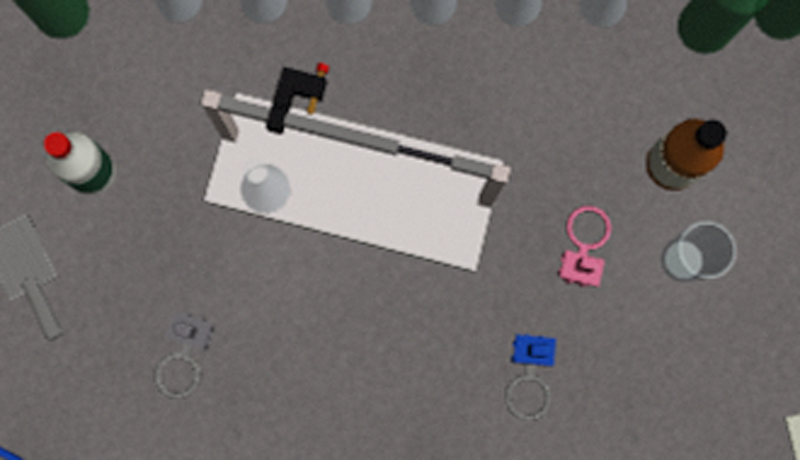

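```bash
cat > b.py <<'E'
from h import *
for n in ("scene","top"):
    c=cam(n); P=cloud(c); I=c["image"].astype(int); B,G,R=I[...,0],I[...,1],I[...,2]
    print("==",n)
    bl=(B>R+30)&(B>G+20)&(np.abs(P[...,0]-.42)<.08)&(np.abs(P[...,1]+.2)<.08)
    for lo,hi in((.058,.075),(.02,.034)):
        Q=P[bl&(P[...,2]>lo)&(P[...,2]<hi)]
        if len(Q)<4: print("few",len(Q)); continue
        rc=cv2.minAreaRect((Q[:,:2]*1000).astype(np.float32)); print("blue",lo,len(Q),np.round(rc[0],1),np.round(rc[1],1),round(rc[2],1),"med",np.median(Q,0).round(4),"mid",((Q.min(0)+Q.max(0))/2).round(4))
    # base plate
    w=(I.min(-1)>130)&(np.abs(P[...,2]-.012)<.006)&(P[...,0]>.5)&(P[...,0]<.8)&(np.abs(P[...,1])<.25)
    nl,lab,st,_=cv2.connectedComponentsWithStats(w.astype(np.uint8)); k=1+st[1:,4].argmax(); Q=P[lab==k]
    rc=cv2.minAreaRect((Q[:,:2]*1000).astype(np.float32)); print("base",np.round(rc[0],1),np.round(rc[1],1),round(rc[2],2),np.median(Q[:,2]))
    # bar top
    t=(P[...,2]>.148)&(P[...,2]<.166)&(P[...,0]>.62)&(P[...,0]<.76)&(np.abs(P[...,1])<.2)
    Q=P[t]; br=I.mean(-1)[t]
    # robust line
    s=np.ones(len(Q),bool)
    for _ in range(6):
        f=np.polyfit(Q[s,1],Q[s,0],1); e=Q[:,0]-np.polyval(f,Q[:,1]); s=np.abs(e)<.008
    print("bar",f,"yaw",-np.arctan(f[0]),s.sum(),Q[s,1].min(),Q[s,1].max(),np.median(Q[s,2]))
    d=np.array([f[0],1])/np.hypot(f[0],1)
    a=(Q[:,:2]-[f[1],0])@d
    for lo in np.arange(-.19,.2,.01):
        k=s&(a>=lo)&(a<lo+.01)
        if k.any(): print(f"{lo:.2f} n{k.sum()} br{br[k].mean():.0f} z{np.median(Q[k,2]):.4f} e{np.median(e[k])*1000:.1f} w{np.ptp(e[k])*1000:.0f}",end=" | ")
    print()
E
python3 b.py
```

```text
== scene
blue 0.058 34 [ 421.7 -205.3] [15.1 21.7] 13.5 med [ 0.4221 -0.2055  0.0635] mid [ 0.4206 -0.2056  0.0632]
blue 0.02 146 [ 422.2 -204.3] [50.6 35.7] 82.3 med [ 0.4269 -0.2113  0.0263] mid [ 0.4221 -0.2052  0.0273]
base [632.6  16.3] [352.7 148. ] 75.97 0.011767503144038072
bar [0.25665248 0.6491427 ] yaw -0.25122995339066806 437 -0.14234024672005074 0.17914941960462616 0.1555443654811105
-0.15 n1 br84 z0.1512 e7.5 w0 | -0.14 n3 br77 z0.1543 e4.9 w1 | -0.13 n7 br77 z0.1539 e3.4 w5 | -0.12 n13 br82 z0.1559 e2.9 w5 | -0.11 n13 br88 z0.1556 e2.0 w9 | -0.10 n12 br68 z0.1553 e-0.6 w8 | -0.09 n14 br55 z0.1546 e-1.7 w8 | -0.08 n12 br57 z0.1550 e-2.1 w8 | -0.07 n10 br54 z0.1552 e-1.7 w8 | -0.06 n13 br51 z0.1553 e-1.0 w9 | -0.05 n12 br50 z0.1544 e-0.8 w8 | -0.04 n18 br81 z0.1552 e-2.1 w12 | -0.03 n17 br91 z0.1559 e0.9 w12 | -0.02 n15 br90 z0.1553 e0.3 w11 | -0.01 n18 br95 z0.1563 e-1.0 w12 | 0.00 n18 br87 z0.1553 e1.1 w11 | 0.01 n14 br89 z0.1556 e1.0 w13 | 0.02 n18 br85 z0.1552 e1.8 w11 | 0.03 n17 br91 z0.1566 e0.5 w12 | 0.04 n13 br86 z0.1554 e2.7 w11 | 0.05 n12 br93 z0.1554 e-0.1 w12
[... 1233 characters left out ...]
1.1 w13 | 0.00 n22 br105 z0.1569 e-1.5 w15 | 0.01 n23 br105 z0.1562 e-0.5 w15 | 0.02 n22 br108 z0.1564 e-0.7 w14 | 0.03 n23 br106 z0.1569 e-1.0 w14 | 0.04 n23 br109 z0.1578 e-0.2 w15 | 0.05 n24 br108 z0.1566 e-1.3 w15 | 0.06 n21 br108 z0.1563 e-0.0 w15 | 0.07 n23 br107 z0.1581 e-2.1 w14 | 0.08 n24 br109 z0.1577 e-0.4 w15 | 0.09 n21 br76 z0.1583 e-1.3 w14 | 0.10 n21 br22 z0.1619 e-0.5 w14 | 0.11 n21 br69 z0.1609 e-0.9 w15 | 0.12 n20 br109 z0.1570 e0.2 w15 | 0.13 n21 br108 z0.1575 e-1.9 w14 | 0.14 n23 br110 z0.1566 e0.5 w14 | 0.15 n21 br106 z0.1569 e-2.5 w15 | 0.16 n20 br108 z0.1565 e0.0 w14 | 0.17 n22 br159 z0.1574 e-0.4 w15 | 0.18 n22 br176 z0.1575 e0.6 w15 | 0.19 n2 br136 z0.1569 e-1.3 w3 |
```

```bash
cat >> h.py <<'E'
from scipy.spatial.transform import Rotation as Ro
def rel(x,y,z,yaw):
    o=r.observe(); R0=Ro.from_euler("xyz",o["orientation"]); R1=Ro.from_euler("xyz",[np.pi,0,yaw])
    print("from",o["tcp_pos"].round(4),o["orientation"].round(3),"t",round(o["time_s"],2),"F",o["contact_force"].round(1),"op",round(o["opening"]*93,1))
    print("shift",R0.inv().apply(np.array([x,y,z])-o["tcp_pos"]).round(4),"turn",(R0.inv()*R1).as_rotvec().round(3))
E
python3 -c "
from h import *
rel(.42,-.203,.15,1.441)"
```

```text
from [0.1885 0.5167 0.2187] [-3.142  0.     2.792] t 1.0 F [ 0.1 -0.4 -0.4] op 93.2
shift [-0.4642 -0.5968  0.0687] turn [-0.     0.     1.351]
```

Request:
jog_arm(
  series="-0.464 -0.597 0 0 0 1.351 0.07;-0.464 -0.597 0 0 0 1.351 0.07;-0.464 -0.597 0 0 0 1.351 0.07;-0.464 -0.597 0 0 0 1.351 0.07;-0.464 -0.597 0 0 0 1.351 0.07;-0.464 -0.597 0 0 0 1.351 0.07;-0.464 -0.597 0 0 0 1.351 0.07;-0.464 -0.597 0 0 0 1.351 0.07",
)

```text
time_s: 1.8
tcp_pos: [0.311, 0.1342, 0.2191]
orientation: [3.14, -0.0, 1.586]
contact_force: [1.9, -0.2, -0.1]
opening: 0.754
finger_force: 0.0
```

```bash
python3 -c "
from h import *
rel(.42,-.203,.12,1.441)"
```

```text
from [0.311  0.1342 0.2191] [ 3.14  -0.     1.586] t 1.8 F [ 1.9 -0.2 -0.1] op 70.1
shift [-0.3388  0.1036  0.0992] turn [ 0.002 -0.     0.145]
```

Request:
jog_arm(
  series="-0.33 0.1 0 0 0 0.14 0.07;-0.33 0.1 0 0 0 0.14 0.07;-0.33 0.1 0 0 0 0.14 0.07;-0.33 0.1 0 0 0 0.14 0.07;-0.33 0.1 0 0 0 0.14 0.07;-0.33 0.1 0 0 0 0.14 0.07;-0.33 0.1 0.06 0 0 0.14 0.07;-0.33 0.1 0.08 0 0 0.14 0.07",
)

```text
time_s: 2.6
tcp_pos: [0.4195, -0.196, 0.1387]
orientation: [3.137, 0.003, 1.449]
contact_force: [1.0, 0.1, -0.8]
opening: 0.751
finger_force: 0.0
```

Request:
jog_arm(
  series="0 0 0 0 0 0 0.07;0 0 0 0 0 0 0.07;0 0 0 0 0 0 0.07",
)

```text
time_s: 2.9
tcp_pos: [0.4185, -0.1917, 0.1405]
orientation: [3.139, 0.001, 1.453]
contact_force: [0.6, 0.9, -0.3]
opening: 0.754
finger_force: 0.0
```

```bash
python3 - <<'E'
from h import *
rel(.42,-.203,.12,1.441)
for n in ("scene","top"):
    c=cam(n); I=c["image"]; u,v=proj(c,[.42,-.203,.1]).astype(int); k=I[v-50:v+70,u-65:u+65] ; cv2.imwrite(f"pics/{n}2.png",cv2.resize(k,(390,360),interpolation=cv2.INTER_CUBIC)); print(u,v)
a=cv2.hconcat([cv2.imread("pics/scene2.png"),cv2.imread("pics/top2.png")]); cv2.imwrite("pics/c2.png",a)
E
```

```text
from [ 0.4185 -0.1917  0.1405] [3.139e+00 1.000e-03 1.453e+00] t 2.9 F [ 0.6  0.9 -0.3] op 70.1
shift [-0.011   0.0028  0.0205] turn [0.002 0.001 0.012]
242 232
385 232
```

View pics/c2.png

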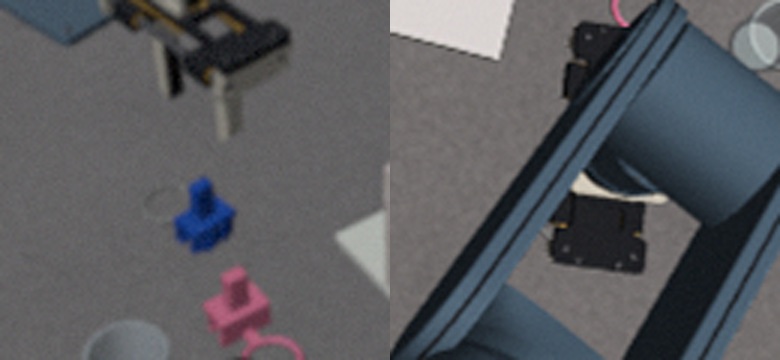

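```bash
python3 - <<'E'
from h import *
o=r.observe(); c=cam("scene"); P=cloud(c); I=c["image"].astype(int)
R=Ro.from_euler("xyz",o["orientation"])
L=R.inv().apply((P-o["tcp_pos"]).reshape(-1,3)).reshape(P.shape)*1000
m=(np.abs(L[...,0])<30)&(np.abs(L[...,1])<80)&(L[...,2]>-35)&(L[...,2]<12)
for s in (1,-1):
    k=m&(L[...,1]*s>0); Q=L[k]; print(s,len(Q)); print(np.percentile(Q,[2,10,50,90,98],axis=0).round(1))
bl=(I[...,0]>I[...,2]+30)&(I[...,0]>I[...,1]+20)&(P[...,2]>.057)&(np.abs(P[...,0]-.42)<.06)&(np.abs(P[...,1]+.2)<.06)
print("tabtop tool frame",np.percentile(L[bl],[2,50,98],axis=0).round(1),bl.sum())
E
```

```text
1 68
[[-12.1  37.3 -34.1]
 [-10.5  38.9 -31.7]
 [ -5.9  49.3 -20.5]
 [  4.8  52.  -10. ]
 [  7.1  53.1  -4.6]]
-1 82
[[-11.5 -49.1 -33.1]
 [-10.3 -45.6 -31.6]
 [ -6.  -35.3 -18.1]
 [  4.7 -32.3  -3.5]
 [  7.5 -31.    0.9]]
tabtop tool frame [[-21.3  -3.2  72.6]
 [-15.2   4.1  77. ]
 [ -4.2  10.1  83.5]] 35
```

Request:
jog_arm(
  series="-0.0115 0.0035 0.03 0.002 0.001 0.012 0.05;-0.0115 0.0035 0.06 0.002 0.001 0.012 0.05;-0.0115 0.0035 0.09 0.002 0.001 0.012 0.05;-0.0115 0.0035 0.105 0.002 0.001 0.012 0.05;-0.0115 0.0035 0.109 0.002 0.001 0.012 0.05;-0.0115 0.0035 0.109 0.002 0.001 0.012 0.05;-0.0115 0.0035 0.109 0.002 0.001 0.012 0.05;-0.0115 0.0035 0.109 0.002 0.001 0.012 0.05",
)

```text
time_s: 3.85
tcp_pos: [0.4207, -0.2044, 0.0309]
orientation: [3.141, 0.0, 1.44]
contact_force: [-0.3, 0.1, 0.0]
opening: 0.535
finger_force: 0.0
```

```bash
python3 - <<'E'
from h import *
rel(.421,-.203,.031,1.441)
o=r.observe(); c=cam("scene"); P=cloud(c); I=c["image"].astype(int)
R=Ro.from_euler("xyz",o["orientation"])
L=R.inv().apply((P-o["tcp_pos"]).reshape(-1,3)).reshape(P.shape)*1000
bl=(I[...,0]>I[...,2]+30)&(I[...,0]>I[...,1]+20)&(np.abs(P[...,0]-.42)<.06)&(np.abs(P[...,1]+.2)<.06)
b=bl&(L[...,2]<-15)
print("tab",np.percentile(L[b],[2,50,98],axis=0).round(1),b.sum())
u,v=proj(c,[.42,-.203,.03]).astype(int); cv2.imwrite("pics/g3.png",cv2.resize(c["image"][v-50:v+40,u-60:u+60],(640,480),interpolation=cv2.INTER_CUBIC))
E
```

```text
from [ 0.4207 -0.2044  0.0309] [3.141 0.    1.44 ] t 3.85 F [-0.3  0.1  0. ] op 49.7
shift [ 0.0014  0.0001 -0.0001] turn [ 0.     0.    -0.001]
tab [[-37.6  -5.2 -92.4]
 [ -7.8   3.9 -26.8]
 [  0.7  51.8 -15.5]] 36
```

View pics/g3.png

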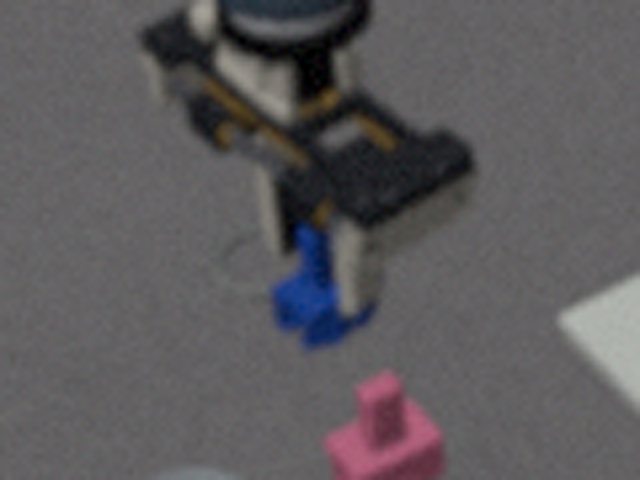

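The picture shows the tab (310,255) standing between the open fingers (270,220 and 350,260). I'll close on it.

Request:
jog_arm(
  series="0 0 0 0 0 0 0.03;0 0 0 0 0 0 0.02;0 0 0 0 0 0 0.01;0 0 0 0 0 0 0.008;0 0 0 0 0 0 0.008;0 0 0 0 0 0 0.008;0 0 0 0 0 0 0.008;0 0 0 0 0 0 0.008",
  grip_force=25,
)

```text
time_s: 4.7
tcp_pos: [0.4197, -0.2037, 0.0296]
orientation: [-3.139, -0.001, 1.44]
contact_force: [-1.0, -0.2, -0.8]
opening: 0.149
finger_force: 25.0
```

Request:
jog_arm(
  series="0 0 -0.01 0 0 0 0.008;0 0 -0.03 0 0 0 0.008;0 0 -0.06 0 0 0 0.008;0 0 -0.1 0 0 0 0.008;0 0 -0.14 0 0 0 0.008;0 0 -0.18 0 0 0 0.008;0 0 -0.2 0 0 0 0.008;0 0 -0.2 0 0 0 0.008",
)

```text
time_s: 5.5
tcp_pos: [0.4217, -0.2052, 0.2334]
orientation: [3.137, 0.003, 1.44]
contact_force: [0.2, -0.7, -2.2]
opening: 0.151
finger_force: 25.0
```

```bash
python3 - <<'E'
from h import *
# bar from averaged: base-plate top view & bar fits
rel(.627,-.056,.235,1.326)
E
```

```text
from [ 0.4217 -0.2052  0.2334] [3.137e+00 3.000e-03 1.440e+00] t 5.5 F [ 0.2 -0.7 -2.2] op 14.0
shift [ 0.1747  0.184  -0.0013] turn [0.005 0.003 0.114]
```

```bash
python3 - <<'E'
from h import *
rel(.6283,-.0633,.225,1.326)
E
```

```text
from [ 0.4217 -0.2052  0.2334] [3.137e+00 3.000e-03 1.440e+00] t 5.5 F [ 0.2 -0.7 -2.2] op 14.0
shift [0.1676 0.1862 0.0087] turn [0.005 0.003 0.114]
```

Request:
jog_arm(
  series="0.03 0.03 0 0 0 0.05 0.008;0.06 0.065 0 0 0 0.1 0.008;0.09 0.1 0 0 0 0.114 0.008;0.12 0.133 0 0 0 0.114 0.008;0.15 0.165 0 0 0 0.114 0.008;0.167 0.186 0.005 0 0 0.114 0.008;0.167 0.186 0.005 0 0 0.114 0.008;0.167 0.186 0.005 0 0 0.114 0.008",
)

```text
time_s: 6.3
tcp_pos: [0.6254, -0.0622, 0.222]
orientation: [-3.135, -0.0, 1.327]
contact_force: [-0.5, 0.2, -0.3]
opening: 0.147
finger_force: 25.0
```

```bash
cat > m.py <<'E'
from h import *
import sys
tag=sys.argv[1]
rel(.6283,-.0633,.215,1.326)
yaw=-.245; xd=np.array([np.cos(yaw),np.sin(yaw)]); yd=np.array([-np.sin(yaw),np.cos(yaw)]); O=np.array([.6477,.0143])
t=r.observe()["tcp_pos"]; print("tcp rack", np.round([(t[:2]-O)@xd*1000,(t[:2]-O)@yd*1000],1))
for n in ("scene","top"):
    c=cam(n); P=cloud(c); I=c["image"].astype(int); B,G,R=I[...,0],I[...,1],I[...,2]
    L=np.stack([(P[...,:2]-O)@xd,(P[...,:2]-O)@yd,P[...,2]],-1)*1000
    bl=(B>R+30)&(B>G+20)&(np.abs(L[...,0])<60)&(np.abs(L[...,1])<200)&(L[...,2]>110)
    print(n,"blue",bl.sum()); 
    if bl.sum()>5: print(np.percentile(L[bl],[1,5,50,95,99],axis=0).round(1))
    w=np.abs(L[...,1])<150; w&=(np.abs(L[...,0])<14)&(np.abs(L[...,2]-156)<6)&~bl
    for a in range(-150,150,15):
        k=w&(L[...,1]>=a)&(L[...,1]<a+15)
        if k.sum()>5: print(a,k.sum(),"x",np.percentile(L[k][:,0],[5,95]).round(1),"z",np.median(L[k][:,2]).round(1),"br",I[k].mean().round(),end=" |")
    print()
    u,v=proj(c,[.628,-.063,.19]).astype(int); cv2.imwrite(f"pics/{tag}{n}.png",cv2.resize(c["image"][v-50:v+50,u-60:u+60],(720,600),interpolation=cv2.INTER_CUBIC))
    cv2.imwrite(f"pics/{tag}{n}_full.png",c["image"])
E
python3 m.py k1
```

```text
from [ 0.6254 -0.0622  0.222 ] [-3.135 -0.     1.327] t 6.3 F [-0.5  0.2 -0.3] op 13.7
shift [-0.0004  0.0031  0.007 ] turn [-0.006 -0.     0.001]
tcp rack [ -3.1 -79.6]
scene blue 280
[[ -15.6 -104.9  192.7]
 [ -13.1 -103.4  195.3]
 [   9.1  -90.2  216.8]
 [  17.2  -62.5  251.6]
 [  19.1  -57.5  258.9]]
-150 36 x [-5.4  9.1] z 155.9 br 97.0 |-135 31 x [-6.2 10.1] z 155.9 br 97.0 |-120 24 x [-3.9  8.2] z 155.0 br 88.0 |-105 16 x [-1.3  5. ] z 154.3 br 60.0 |-90 18 x [-2.3  6.3] z 154.0 br 61.0 |-75 15 x [-1.8  4.5] z 154.3 br 60.0 |-60 23 x [-5.9  8.6] z 155.0 br 81.0 |-45 26 x [-4.5  9.9] z 157.1 br 100.0 |-30 28 x [-5.5  8.4] z 156.1 br 101.0 |-15 25 x [-6.   8.8] z 155.5 br 99.0 |0 26 x [-6.2 10.3] z 155.6 br 100.0 |15 27 x [-3.9  9. ] z 156.4 br 98.0 |30 26 x [-5.3  9.9] z 155.2 br 97.0 |45 28 x [-5.2 10. ] z 157.0 br 103.0 |60 22 x [-5.5 10.8] z 155.6 br 99.0 |75 35 x [-11.7  10.4] z 158.2 br 46.0 |90 9 x [-12.    7.4] z 160.6 br 57.0 |105 19 x [-3.6  7.4] z 155.8 br 100.0 |120 23 x [-4.3  8.7] z 156.4 br 101.0 |135 18 x [-4.9  8.9] z 156.2 br 103.0 |
top blue 18
[[ -52.1 -128.7  207. ]
 [ -51.  -110.8  207.4]
 [ -19.7  -69.   217.4]
 [ -14.5  -55.9  639.5]
 [   1.3  -38.3  642.2]]
-135 33 x [-9.1  4.1] z 157.3 br 122.0 |-120 10 x [-8.3  1.1] z 157.4 br 113.0 |-45 17 x [-9.   3.9] z 156.5 br 115.0 |-30 32 x [-9.   3.7] z 157.3 br 118.0 |-15 33 x [-8.9  4.4] z 156.8 br 117.0 |0 13 x [-8.7  3.8] z 156.7 br 111.0 |60 35 x [-8.8  4.3] z 157.4 br 123.0 |75 27 x [-10.    7.6] z 157.0 br 73.0 |90 21 x [-12.2   4.5] z 159.1 br 66.0 |105 31 x [-9.4  4.4] z 157.0 br 123.0 |120 33 x [-9.   3.9] z 156.8 br 121.0 |135 33 x [-9.1  4.2] z 156.9 br 120.0 |
```

View pics/k1scene.png

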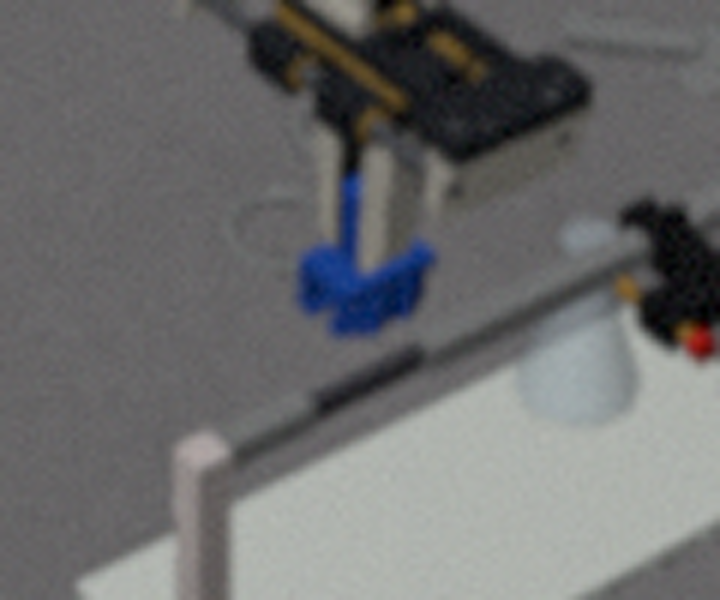

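Request:
jog_arm(
  series="0 0.002 0.01 -0.003 0 0 0.008;0 0.003 0.02 -0.003 0 0 0.008;0 0.003 0.026 -0.003 0 0 0.008;0 0.003 0.026 -0.003 0 0 0.008;0 0.003 0.026 -0.003 0 0 0.008;0 0.003 0.026 -0.003 0 0 0.008;0 0.003 0.026 -0.003 0 0 0.008",
)

```text
time_s: 7.1
tcp_pos: [0.6296, -0.0635, 0.1989]
orientation: [3.14, -0.001, 1.326]
contact_force: [0.3, -0.8, -0.7]
opening: 0.147
finger_force: 25.0
```

```bash
python3 - <<'E'
from h import *
yaw=-.245; xd=np.array([np.cos(yaw),np.sin(yaw)]); yd=np.array([-np.sin(yaw),np.cos(yaw)]); O=np.array([.6477,.0143])
A=[];T=[];X=[];H=[]
for i in range(5):
    c=cam("scene"); o=r.observe(); t=o["tcp_pos"]; T.append([*((t[:2]-O)@np.c_[xd,yd]),t[2],*o["orientation"]])
    P=cloud(c); I=c["image"].astype(int); L=np.stack([(P[...,:2]-O)@xd,(P[...,:2]-O)@yd,P[...,2]],-1)*1000
    bl=(I[...,0]>I[...,2]+30)&(I[...,0]>I[...,1]+20)&(np.abs(L[...,0])<60)&(np.abs(L[...,1])<200)&(L[...,2]>110); H.append(L[bl])
    k=(np.abs(L[...,0])<16)&(np.abs(L[...,1]-10)<50)&(np.abs(L[...,2]-156)<5); X.append(L[k])
print(np.array(T).round(4))
X=np.concatenate(X);H=np.concatenate(H)
print("bar edges",np.percentile(X[:,0],[1,3,10,50,90,97,99]).round(1))
z0=np.median(T,0)[2]*1000-31
for a,b in((-2,12),(10,22),(22,30),(32,75)):
    h=H[(H[:,2]>z0+a-1.5)&(H[:,2]<z0+b-1.5)]; print(a,b,len(h),np.percentile(h,[1,3,50,97,99],axis=0).round(1).tolist())
f=np.polyfit(*H[(H[:,2]<z0+22)&(np.abs(H[:,1]+80)<7)][:,[1,0]].T,1); print(f)
h=H[(H[:,0]>12)&(H[:,2]<z0+24)]; print("back y-lines", len(h), np.median(h,0))
E
```

```text
[[ 1.2000e-03 -7.9800e-02  1.9890e-01  3.1399e+00 -7.0000e-04  1.3259e+00]
 [ 1.2000e-03 -7.9800e-02  1.9880e-01  3.1400e+00 -8.0000e-04  1.3259e+00]
 [ 1.1000e-03 -7.9800e-02  1.9870e-01  3.1402e+00 -8.0000e-04  1.3259e+00]
 [ 1.1000e-03 -7.9800e-02  1.9870e-01  3.1403e+00 -7.0000e-04  1.3259e+00]
 [ 1.1000e-03 -7.9800e-02  1.9860e-01  3.1404e+00 -7.0000e-04  1.3259e+00]]
bar edges [-7.7 -6.9 -4.7  2.6  8.5  9.6 10.5]
-2 12 306 [[-13.8, -105.2, 167.3], [-12.0, -104.6, 168.2], [16.2, -95.1, 173.5], [22.5, -65.5, 177.9], [23.4, -60.4, 178.0]]
10 22 325 [[-14.6, -105.4, 176.4], [-12.7, -104.6, 176.5], [18.1, -92.9, 182.1], [23.0, -62.9, 187.8], [23.9, -60.8, 188.0]]
22 30 453 [[-13.5, -105.1, 188.6], [-12.4, -104.7, 189.0], [13.7, -91.3, 194.2], [22.0, -57.9, 196.1], [22.8, -55.9, 196.2]]
32 75 279 [[-7.7, -103.9, 198.3], [-5.4, -101.1, 198.4], [3.0, -89.2, 215.7], [19.3, -71.8, 235.5], [22.3, -62.6, 236.0]]
[ 0.27475638 40.26084398]
back y-lines 475 [ 18.96601103 -87.41464514 180.36619081]
```

Request:
jog_arm(
  series="0 -0.0005 0.003 0.001 0 0 0.008;0 -0.0005 0.006 0.001 0 0 0.008;0 -0.0005 0.008 0.001 0 0 0.008;0 -0.0005 0.01 0.001 0 0 0.008;0 -0.0005 0.011 0.001 0 0 0.008;0 -0.0005 0.012 0.001 0 0 0.008;0 -0.0005 0.013 0.001 0 0 0.008;0 -0.0005 0.014 0.001 0 0 0.008",
)

```text
time_s: 8.15
tcp_pos: [0.6289, -0.0633, 0.1844]
orientation: [3.141, -0.001, 1.326]
contact_force: [-0.1, -0.4, -1.4]
opening: 0.148
finger_force: 25.0
```

Request:
jog_arm(
  series="0 0 0.001 0 0 0 0.008;0 0 0.002 0 0 0 0.008;0 0 0.003 0 0 0 0.008;0 0 0.004 0 0 0 0.008;0 0 0.005 0 0 0 0.008;0 0 0.006 0 0 0 0.008",
)

```text
time_s: 8.75
tcp_pos: [0.6288, -0.0633, 0.1784]
orientation: [-3.142, -0.001, 1.326]
contact_force: [0.7, 0.3, -2.0]
opening: 0.144
finger_force: 25.0
```

Request:
jog_arm(
  series="0 0 0.001 0 0 0 0.008;0 0 0.002 0 0 0 0.008;0 0 0.003 0 0 0 0.008;0 0 0.004 0 0 0 0.008;0 0 0.005 0 0 0 0.008;0 0 0.006 0 0 0 0.008",
)

```text
time_s: 9.35
tcp_pos: [0.6288, -0.0633, 0.1724]
orientation: [-3.142, -0.001, 1.326]
contact_force: [0.2, -0.6, -2.0]
opening: 0.151
finger_force: 25.0
```

Request:
jog_arm(
  series="0 0 0.001 0 0 0 0.008;0 0 0.002 0 0 0 0.008;0 0 0.003 0 0 0 0.008;0 0 0.0035 0 0 0 0.008;0 0 0.0035 0 0 0 0.008",
)

```text
time_s: 9.85
tcp_pos: [0.6288, -0.0633, 0.1688]
orientation: [-3.141, -0.001, 1.326]
contact_force: [0.3, 0.5, -2.2]
opening: 0.149
finger_force: 25.0
```

Request:
jog_arm(
  series="0 0 0.0005 0 0 0 0.008;0 0 0.001 0 0 0 0.008;0 0 0.001 0 0 0 0.008",
)

```text
time_s: 10.15
tcp_pos: [0.6288, -0.0633, 0.1679]
orientation: [-3.141, -0.001, 1.326]
contact_force: [0.0, 0.1, -1.9]
opening: 0.148
finger_force: 25.0
```

Request:
jog_arm(
  series="0.002 0 -0.0005 0 0 0 0.008;0.004 0 -0.0005 0 0 0 0.008;0.006 0 -0.0005 0 0 0 0.008;0.008 0 -0.0005 0 0 0 0.008;0.01 0 -0.0005 0 0 0 0.008;0.013 0 -0.0005 0 0 0 0.008;0.016 0 -0.0005 0 0 0 0.008;0.02 0 -0.0005 0 0 0 0.008",
)

```text
time_s: 10.95
tcp_pos: [0.6337, -0.0437, 0.1684]
orientation: [-3.141, -0.001, 1.326]
contact_force: [0.6, 0.1, -1.9]
opening: 0.147
finger_force: 25.0
```

```bash
python3 - <<'E'
from h import *
rel(.6477+.2425*.02+.0005,.0143+.97*.02,.1685,1.326)
yaw=-.245;E
E
sed -i 's/yaw=-.245;E//' h.py
cat >> h.py <<'E'
def rk():
    o=r.observe(); yaw=-.245; d=o["tcp_pos"][:2]-[.6477,.0143]; C=np.array([[np.cos(yaw),np.sin(yaw)],[-np.sin(yaw),np.cos(yaw)]])
    print("rack xy mm",(C@d*1000).round(1),"z",o["tcp_pos"][2].round(4),"F rack",(C@o["contact_force"][:2]).round(1),o["contact_force"][2].round(1),"T",o["torque"].round(2),"t",round(o["time_s"],2))
E
python3 -c "
from h import *
rk()"
```

```text
from [ 0.6337 -0.0437  0.1684] [-3.141e+00 -1.000e-03  1.326e+00] t 10.95 F [ 0.6  0.1 -1.9] op 13.7
shift [ 0.0798 -0.     -0.    ] turn [-0.    -0.001 -0.   ]
rack xy mm [  0.5 -59.7] z 0.1684 F rack [0.6 0.2] -1.9 T [-0.01  0.07 -0.04] t 10.95Traceback (most recent call last):
  File "<stdin>", line 3, in <module>
NameError: name 'E' is not defined
```

Entered the full bar cleanly. Sliding on.

Request:
jog_arm(
  series="0.005 0 0 0 0 0 0.008;0.011 0 0 0 0 0 0.008;0.017 0 0 0 0 0 0.008;0.023 0 0 0 0 0 0.008;0.029 0 0 0 0 0 0.008;0.035 0 0 0 0 0 0.008;0.038 0 0 0 0 0 0.008;0.04 0 0 0 0 0 0.008",
)

```text
time_s: 11.75
tcp_pos: [0.6434, -0.0047, 0.1685]
orientation: [-3.141, -0.001, 1.326]
contact_force: [0.4, -0.1, -1.2]
opening: 0.147
finger_force: 25.0
```

Request:
jog_arm(
  series="0.005 0 0 0 0 0 0.008;0.01 0 0 0 0 0 0.008;0.015 0 0 0 0 0 0.008;0.02 0 0 0 0 0 0.008;0.025 0 0 0 0 0 0.008;0.03 0 0 0 0 0 0.008;0.033 0 0 0 0 0 0.008;0.035 0 0 0 0 0 0.008",
)

```text
time_s: 12.55
tcp_pos: [0.6519, 0.0292, 0.1685]
orientation: [-3.141, -0.001, 1.326]
contact_force: [-0.4, 0.5, -2.3]
opening: 0.149
finger_force: 25.0
```

```bash
python3 -c "
from h import *
rk()
c=cam('scene'); P=cloud(c)
u,v=proj(c,[.66,.05,.16]).astype(int); cv2.imwrite('pics/n4.png',cv2.resize(c['image'][v-40:v+35,u-50:u+50],(800,600),interpolation=cv2.INTER_CUBIC))"
```

```text
rack xy mm [ 0.5 15.5] z 0.1685 F rack [-0.5  0.4] -2.3 T [-0.06  0.07 -0.02] t 12.55
```

View pics/n4.png

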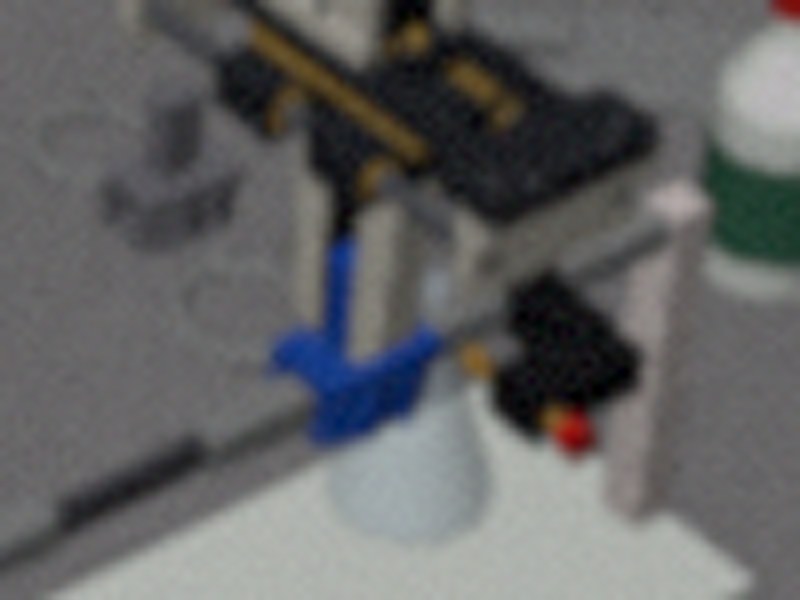

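Holder is astride the bar (370,390), pin (475,360) just ahead. Advance slowly and watch the force.

Request:
jog_arm(
  series="0.002 0 0 0 0 0 0.008;0.004 0 0 0 0 0 0.008;0.006 0 0 0 0 0 0.008;0.008 0 0 0 0 0 0.008;0.01 0 0 0 0 0 0.008;0.012 0 0 0 0 0 0.008",
  grip_force=35,
)

```text
time_s: 13.2
tcp_pos: [0.6548, 0.0407, 0.1685]
orientation: [-3.141, -0.001, 1.326]
contact_force: [0.3, 0.1, -1.0]
opening: 0.147
finger_force: 35.0
```

```bash
python3 -c "
from h import *
rk()"
```

```text
rack xy mm [ 0.5 27.3] z 0.1685 F rack [0.2 0.1] -1.0 T [-0.05  0.07  0.06] t 13.2
```

Request:
jog_arm(
  series="0.0015 0 0 0 0 0 0.008;0.003 0 0 0 0 0 0.008;0.0045 0 0 0 0 0 0.008;0.006 0 0 0 0 0 0.008",
)

```text
time_s: 13.6
tcp_pos: [0.6559, 0.0462, 0.1684]
orientation: [-3.141, -0.0, 1.326]
contact_force: [-1.4, -1.5, -1.7]
opening: 0.151
finger_force: 35.0
```

```bash
python3 -c "
from h import *
rk()"
```

```text
rack xy mm [ 0.3 32.9] z 0.1684 F rack [-1.  -1.7] -1.7 T [-0.28  0.34  0.03] t 13.6
```

Request:
jog_arm(
  series="0.0015 0 0 0 0 0 0.008;0.003 0 0 0 0 0 0.008;0.0045 0 0 0 0 0 0.008;0.006 0 0 0 0 0 0.008",
)

```text
time_s: 14.0
tcp_pos: [0.6573, 0.0519, 0.1683]
orientation: [-3.141, 0.0, 1.326]
contact_force: [-3.1, -2.5, -0.6]
opening: 0.147
finger_force: 35.0
```

```bash
python3 -c "
from h import *
rk()"
```

```text
rack xy mm [ 0.2 38.8] z 0.1683 F rack [-2.4 -3.1] -0.6 T [-0.57  0.67  0.03] t 14.0
```

Request:
jog_arm(
  series="0.0015 0 0 0 0 0 0.008;0.003 0 0 0 0 0 0.008;0.0045 0 0 0 0 0 0.008;0.006 0 0 0 0 0 0.008",
)

```text
time_s: 14.4
tcp_pos: [0.6585, 0.0575, 0.1683]
orientation: [-3.14, 0.001, 1.326]
contact_force: [-4.6, -3.5, -2.1]
opening: 0.147
finger_force: 35.0
```

```bash
python3 -c "
from h import *
rk()"
```

```text
rack xy mm [ 0.  44.5] z 0.1683 F rack [-3.6 -4.5] -2.1 T [-0.79  0.94 -0.04] t 14.4
```

Request:
jog_arm(
  series="0.001 0 0 0 0 0 0.008;0.002 0 0 0 0 0 0.008;0.003 0 0 0 0 0 0.008;0.004 0 0 0 0 0 0.008",
)

```text
time_s: 14.8
tcp_pos: [0.6601, 0.0628, 0.1685]
orientation: [-3.141, -0.002, 1.326]
contact_force: [-3.9, 0.8, -1.3]
opening: 0.149
finger_force: 34.9
```

```bash
python3 -c "
from h import *
rk()"
```

```text
rack xy mm [ 0.3 50. ] z 0.1685 F rack [-4.  -0.2] -1.3 T [0.13 0.79 0.01] t 14.8
```

Request:
jog_arm(
  series="0.001 0 0 0 0 0 0.008;0.002 0 0 0 0 0 0.008;0.003 0 0 0 0 0 0.008;0.004 0 0 0 0 0 0.008",
)

```text
time_s: 15.2
tcp_pos: [0.6612, 0.0654, 0.1686]
orientation: [3.141, -0.0, 1.326]
contact_force: [-4.0, -1.3, -2.6]
opening: 0.149
finger_force: 35.0
```

```bash
python3 -c "
from h import *
rk()"
```

```text
rack xy mm [ 0.7 52.9] z 0.1686 F rack [-3.6 -2.3] -2.6 T [-0.29  0.67  0.05] t 15.2
```

Request:
jog_arm(
  series="0.0005 0 0 0 0 0 0.008;0.001 0 0 0 0 0 0.008",
)

```text
time_s: 15.4
tcp_pos: [0.6614, 0.0664, 0.1686]
orientation: [3.142, -0.0, 1.326]
contact_force: [-3.3, -0.7, -1.1]
opening: 0.148
finger_force: 35.0
```

```bash
python3 -c "
from h import *
rk()"
```

```text
rack xy mm [ 0.6 53.9] z 0.1686 F rack [-3.  -1.5] -1.1 T [-0.27  0.72 -0.03] t 15.4
```

Request:
jog_arm(
  series="0.0005 0 0 0 0 0 0.008;0.001 0 0 0 0 0 0.008",
)

```text
time_s: 15.6
tcp_pos: [0.6616, 0.0675, 0.1686]
orientation: [-3.142, -0.001, 1.326]
contact_force: [-3.0, -0.8, -1.9]
opening: 0.146
finger_force: 35.0
```

```bash
python3 -c "
from h import *
rk()
c=cam('scene')
print([(round(d['p'],2),d['uv']) for d in nets.masks_of('scene','pin')][:2])
u,v=proj(c,[.68,.07,.16]).astype(int); cv2.imwrite('pics/n5.png',cv2.resize(c['image'][v-25:v+35,u-40:u+40],(800,600),interpolation=cv2.INTER_CUBIC))"
```

```text
rack xy mm [ 0.6 55. ] z 0.1686 F rack [-2.7 -1.5] -1.9 T [-0.16  0.72  0.04] t 15.6
[(0.45, [395.8, 219.9])]
```

View pics/n5.png

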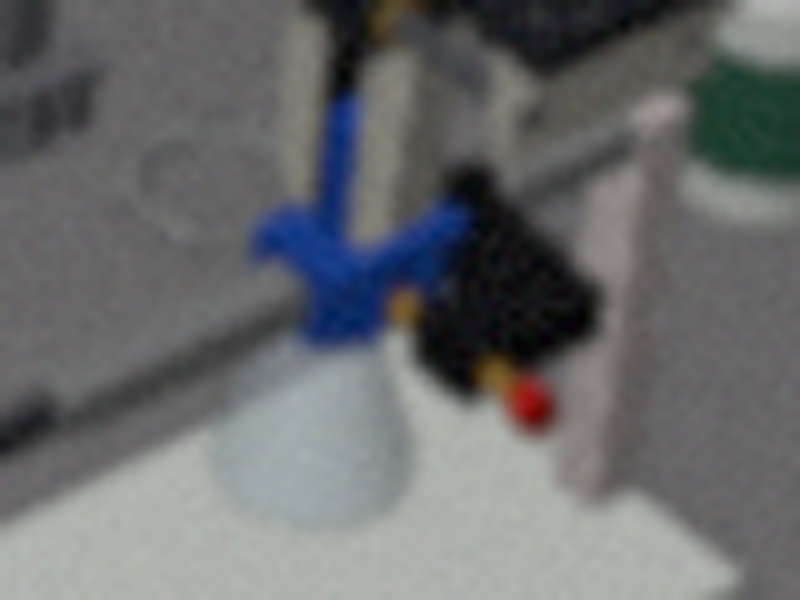

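The pin tip (400,300) is on the holder's back and the far end (460,225) is nearly at the black block. I'll go on in 1 mm steps.

Request:
jog_arm(
  series="0.0005 0 0 0 0 0 0.008;0.001 0 0 0 0 0 0.008",
)

```text
time_s: 15.9
tcp_pos: [0.6617, 0.0678, 0.1686]
orientation: [-3.141, 0.001, 1.326]
contact_force: [-4.8, -3.8, -0.2]
opening: 0.151
finger_force: 35.0
```

```bash
python3 -c "
from h import *
rk()"
```

```text
rack xy mm [ 0.6 55.3] z 0.1686 F rack [-3.7 -4.8] -0.2 T [-0.92  0.85 -0.05] t 15.9
```

Request:
jog_arm(
  series="0.0005 0 0 0 0 0 0.008;0.001 0 0 0 0 0 0.008",
)

```text
time_s: 16.1
tcp_pos: [0.6617, 0.0678, 0.1686]
orientation: [-3.141, 0.002, 1.325]
contact_force: [-5.3, -8.1, -0.8]
opening: 0.149
finger_force: 35.0
```

```bash
python3 -c "
from h import *
rk()"
```

```text
rack xy mm [ 0.6 55.3] z 0.1686 F rack [-3.1 -9.1] -0.8 T [-1.32  0.99 -0.03] t 16.1
```

Request:
jog_arm(
  series="-0.001 0 0 0 0 0 0.008;-0.0015 0 0.0005 0 0 0 0.008;-0.0015 0 0.0008 0 0 0 0.008;-0.0015 0 0.0008 0 0 0 0.008",
)

```text
time_s: 16.5
tcp_pos: [0.6618, 0.0677, 0.1682]
orientation: [3.141, -0.0, 1.326]
contact_force: [-4.0, -3.2, 0.5]
opening: 0.148
finger_force: 35.0
```

```bash
python3 -c "
from h import *
rk()
c=cam('scene');P=cloud(c);I=c['image'].astype(int)
a=cv2.imread('pics/scene0.png').astype(int)
for J in (a,I):
    k=(J[...,2]>J[...,1]+60)&(J[...,2]>J[...,0]+60); k[:195]=0;k[240:]=0;k[:,:370]=0;k[:,430:]=0
    v,u=np.nonzero(k); w=(J[...,2]-J[...,1])[k]; print(len(u),(u*w).sum()/w.sum(),(v*w).sum()/w.sum())
p=proj(c,[[.72,.05,.1485],[.72+.0097,.05-.0024,.1485]]); print('px per 10mm rack x',p[1]-p[0])"
```

```text
rack xy mm [ 0.7 55.2] z 0.1682 F rack [-3.1 -4. ] 0.5 T [-0.68  0.87 -0.03] t 16.5
16 392.0371449380918 219.48361252731246
14 393.31123244929796 220.57176287051482
px per 10mm rack x [2.5833813  2.00934313]
```

Request:
jog_arm(
  series="-0.0005 0 0 0 0 0 0.008;-0.001 0 0 0 0 0 0.008;-0.001 0 0 0 0 0 0.018;-0.001 0 0 0 0 0 0.026;-0.001 0 0 0 0 0 0.036;-0.001 0 0 0 0 0 0.036;-0.001 0 0 0 0 0 0.036;-0.001 0 0 0 0 0 0.036",
)

```text
time_s: 17.35
tcp_pos: [0.6616, 0.0672, 0.1678]
orientation: [3.141, -0.001, 1.326]
contact_force: [-1.0, -0.6, 0.0]
opening: 0.389
finger_force: 0.0
```

Request:
jog_arm(
  series="0 0 -0.01 0 0 0 0.036;0 0 -0.03 0 0 0 0.036;0 0 -0.06 0 0 0 0.036;0 0 -0.1 0 0 0 0.036;0 0 -0.14 0 0 0 0.036;-0.05 -0.05 -0.14 0 0 0 0.036;-0.1 -0.1 -0.14 0 0 0 0.036;-0.1 -0.1 -0.14 0 0 0 0.036",
)

```text
time_s: 18.15
tcp_pos: [0.5386, -0.0065, 0.3088]
orientation: [3.14, -0.0, 1.326]
contact_force: [-0.6, -1.1, 0.2]
opening: 0.39
finger_force: 0.0
```

```bash
python3 -c "
from h import *
rk()
c=cam('scene');P=cloud(c);I=c['image'].astype(int)
a=cv2.imread('pics/scene0.png').astype(int)
for J in (a,I):
    k=(J[...,2]>J[...,1]+60)&(J[...,2]>J[...,0]+60); k[:195]=0;k[240:]=0;k[:,:370]=0;k[:,430:]=0
    v,u=np.nonzero(k); w=(J[...,2]-J[...,1])[k]; print(len(u),(u*w).sum()/w.sum(),(v*w).sum()/w.sum())
u,v=proj(c,[.68,.07,.16]).astype(int); cv2.imwrite('pics/n6.png',cv2.resize(c['image'][v-35:v+40,u-50:u+50],(800,600),interpolation=cv2.INTER_CUBIC))"
```

```text
rack xy mm [-100.8  -46.6] z 0.3088 F rack [-0.4 -1.2] 0.2 T [-0.09  0.1  -0.02] t 18.15
16 392.0371449380918 219.48361252731246
15 392.63189269746647 220.13412816691505
```

View pics/n6.png

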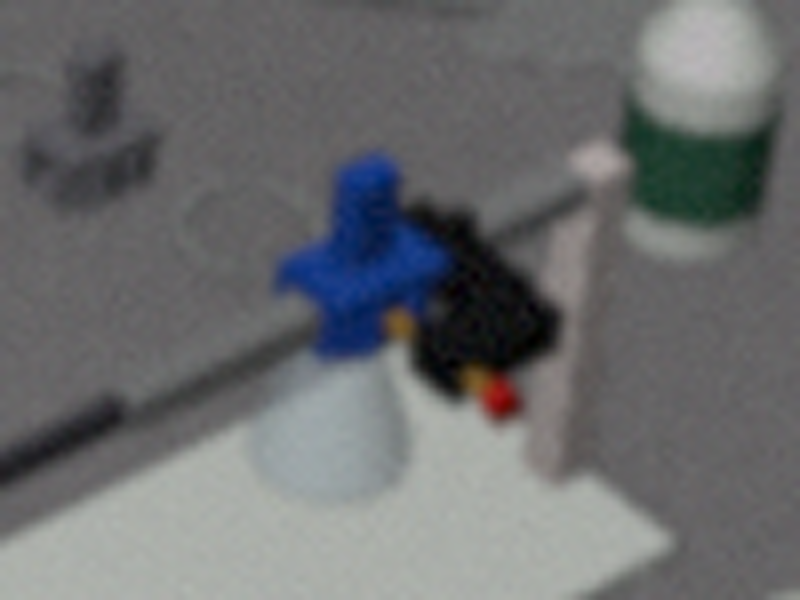

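The holder sits upright against the block with the pin (400,325) in its back. The knob is displaced about 2.7 mm, which matches a pin seated in the notch.

```bash
python3 -c "
from h import *
print(r.hand_in())"
```

```text
the job is handed in; nothing more can be done
None
```

The blue holder is clipped onto the bar, slid to the catch block and released there. In the camera image the pin's knob sits about 2.7 mm back, which fits it resting in the notch. The job is handed in at about 18 s.

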